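# Find the holes of a bearing cover with a drift pin and fit the first screw

### The arm

A 7-joint arm with a two-finger parallel gripper is mounted at the origin on a cart in front of the work surface, level with it; the furniture and walls round the work are solid. World frame = base frame: x ahead of the robot, y to its left, z up, the work surface at z = 0. Lengths are in m, angles in rad, forces in N, time in s.
With the tool pointing down it reaches from about 0.425 to 0.925 m from the base axis. Payload 6.8 kg.
Tool frame: the origin (TCP) lies at the very end of the fingers, on their centre line; the grasp point (between the pads) lies 19 mm behind it; z points along the fingers, y is the line along which they close (so a half turn about z gives the same grasp; the last joint's range is limited). The gripper opens to 85 mm and grips with 20 to 120 N. Pads are 22 mm wide; open, the fingers measure 114 mm over their backs; the gripper's body (76 mm by 85 mm) begins 54 mm behind the grasp point. The pads swing forward as they close: fully open they stand 13 mm farther back than shut.
Start: joints at [1.108, 0.477, 0.022, 1.555, -0.011, 1.109, -0.083], TCP at [0.235, -0.633, 0.231] pointing down, gripper open.
Joint ranges: [-2.96, 2.96], [-0.34, 2.1], [-1.41, 1.46], [0.24, 2.44], [-1.37, 4.51], [0.17, 1.92], [-2.96, 2.96]. Speed limits (rad/s): [2.39, 2.39, 3.14, 3.14, 3.14, 3.14, 3.14].

### API

Orientations are given as a rotation vector (axis times angle).
In Python, from bench import get_obs, viewer, r gives the robot as it stands. The module is installed in compiled form; this text tells all that it offers.
- The arm moves only by the tool play_rows, never from a script. Its argument "commands" is a list that holds one entry, the list of rows, each a list of 5 numbers: the gripper's target within -1 to 1 (shut at 1, half-way at 0, fully open at -1), then the shift along the tool's x, y, z scaled (see below), then the turn about the tool's z scaled (see below). A call has 1 to 12 rows; each row is the pose to reach, as a shift and turn from the pose commanded when the call began, along the tool's axes at that moment; what a row does not reach only later rows make up. The controller multiplies each number of a shift by 0.2 m and each number of a turn by pi/2 rad. A row lasts 1/12 s, in which the tool goes at most 41.7 mm and 7.16 degrees, less where a joint would pass 70% of its speed; a pose out of reach is approached as far as the arm can. A call with a number of a shift or a turn outside -1 to 1 is refused whole. A call with a gripper value outside its range is refused whole. The fingers move at their own pace and stop on an object; "grip_force" is the grip in N (left out, the last holds). Time passes only in rows, so rows that repeat a pose let the fingers close. It gives the time, the measured TCP pose, the force, the opening and the grip force at its end, in the units of the state.
- get_obs(): the state, without advancing time (a new reading comes with each control period).
- viewer.grab_frame(name): name is "scene" or "side" or "wrist"; returns a dict with "pixels" (384x512x3 uint8, red, green, blue), "fovy" (degrees; the focal length in pixels is half the picture's height over the tangent of half this angle, whatever the lens; pixels are square), "cx", "cy" (the principal point, pixels), "world_to_cam" (4x4, takes a point from world to camera coordinates); the wrist camera has in their place "hand_eye" (4x4, takes a point from camera to tool coordinates, whose origin is the TCP and whose axes are the flange's). Camera axes: x right, y up, looking along -z (the intrinsics and any distortion apply to the point x, -y, -z); pixel columns grow to the right and rows downward; lengths in m; the calibration is good to about 2 mm. A picture is of the moment at which its call begins: read the wrist's pose just before it. There is no depth.
- r.hand_in(): hands the job in; it is judged then, once.
Trained networks look in a picture, given as the dict that the camera call returned (one of the last four; its "shot" number tells which), for a name from the list of things; names that differ only in an ending like _2 or _b are one class to them, and where a whole thing is asked for, a point or a joint stands for the part that bears it (a point fixed in the world has none). Each returns a list of dicts, best first, with "score" (0 to 1); they miss things now and then, are a little off and sometimes report something else, mostly with a low value. They report only what shows in the picture. A call takes as long as a camera call.
- viewer.trace(picture, thing): "pixels" (384x512 bool, what is visible of it) and "rect" ([left, top, right, bottom] in pixels, round what is visible of it).
The state is a dict: "clock": time; "joints": joint angles; "qvel": joint speeds; "tau": joint torques, N m; "tcp_pos": TCP position; "orientation": TCP orientation; "contact_force": force on the tool from outside, world axes, zero at the start; "moment": the same for the moment, N m; "grip_width": finger opening in m; "gripper_force": force on a finger pad.
Only numpy, scipy, OpenCV 4.12 (cv2) and the standard library are available. Lean on these libraries where they do the work, as an engineer would, in place of code of your own. Each camera call takes 0.05 s, during which the arm holds its last target. There are 200 camera calls.

### The job

The round cover lies on the bearing pedestal with its holes short of those in the flange under it, which it hides: it has to be swung clockwise, and the holes can only be found by feel. With the shouldered drift pin in the cover's left-hand hole, feel lightly for the hole below as the cover swings round, and work the drift gently down through both until its shoulder is on the cover; leave it standing there to keep the parts in line, then put the cap screw into what was the right-hand hole until its washer is down on the cover. Do not force anything, and leave the punch and the other things on the bench where they are.

Things in the scene. Friction and masses are not known exactly. Their poses are not given: they have to be found in the camera images.
- pedestal: Dark bearing pedestal bolted to the bench: 128 mm square foot, column, and a round dark flange, 168 mm in diameter, 8 mm thick, top 52 mm above the bench. It does not move; its three 15 mm through holes, 120 degrees apart on a 66 mm radius, are hidden by the cover and their angle is not known. Origin: on the axis, on the bench; at yaw 0 x points away from the robot, y left, z up.
- cover: Bright steel round cover, 168 mm in diameter, 6 mm thick, on the pedestal's flange, its top 58.3 mm above the bench, with a 68 mm wide, 14 mm high hub in the middle and a 25 mm shaft end up to 30 mm above the cover's top. Origin: on the axis, at the cover's underside. It only turns about the axis, with light friction (about 3 N at a hole), and stays where it is left.
- hole_a (a point): Centre of the cover's hole that is at the left, seen from the robot, at the start (15 mm, through 6 mm), at its top face, 66 mm from the axis. The drift goes here. At the start the nearest hole in the flange below lies 7 to 55 mm farther round the circle, clockwise seen from above; the face of the flange is 6 mm below the cover's top.
- hole_b (a point): Centre of the cover's hole that is at the right at the start (15 mm, through 6 mm), at its top face, 66 mm from the axis, 120 degrees anticlockwise from hole_a. The cap screw goes here.
- hole_c (a point): Centre of the cover's third hole, at the rear at the start, same size; stays empty.
- drift: Dark steel drift pin, 95 mm long, 160 g, stands in the wooden stand, shoulder on the wood. Origin: centre of its tip; z up the pin. Flat tip 9.6 mm wide, rounded to 11 mm, tapering to 14 mm at 19 mm, then parallel 14 mm up to the shoulder at 36 mm; collar 24 mm wide, 4 mm thick; above it a ringed round grip 18 mm thick up to 95 mm. Fully in, its tip is 36 mm below the cover's top.
- cap_screw: Dark socket-head cap screw with a bright washer fixed under its head, 60 g, upright in the wooden stand, head up. Origin: centre of its lower end; z up. Shank 12 mm thick, 28 mm long, bevelled end; washer 22 mm wide, 2 mm thick; round head 18 mm wide from 30 to 42 mm above the origin. Drops into its hole by its own weight once the holes are in line.
- punch: Plain dark steel punch, 15.6 mm thick with a slimmer end, 94 mm long, upright in the third hole of the stand; has no shoulder and is not needed. Origin: its lower end.
- stand: Wooden stand, 62 x 160 x 50 mm, fixed to the bench, with three 17 mm holes right through on its long centre line, at y = -50, 0 and +50 mm. Origin: centre of its underside; y along it. Which of drift, cap screw and punch stands in which hole varies.
- tape_measure: Yellow tape measure, 36 x 90 x 64 mm, bystander. Origin: centre of its underside.
- spanner_17: Steel spanner 204 mm long, bystander. Origin: centre of its underside.
- screwdriver: Screwdriver 210 mm long with red handle, bystander. Origin: centre of its underside.
- oil_can: Green oil can with a long spout, 186 mm high, bystander at the back left. Origin: centre of its underside.

How it is judged:
On the way, in this order (a step that is already met when the one before it is completed fails the run):
1. the drift is down through cover and flange in the left-hand hole, its shoulder on the cover (z of drift in the frame of hole_a below -0.033 m and horizontal distance between drift and hole_a below 0.004 m and angle between drift's own z axis and vertical below 0.08 rad), for 0.2 s.
2. the cap screw is in the right-hand hole, its washer down on the cover, the drift still in (all of step 1 and z of cap_screw in the frame of hole_b below -0.026 m and horizontal distance between cap_screw and hole_b below 0.004 m and angle between cap_screw's own z axis and vertical below 0.08 rad), for 0.2 s.
At the end, for the whole second after the job is handed in: The drift stands in the left-hand hole with its tip at least 33 mm below the cover's top (shoulder within 3 mm of it), and the cap screw in the right-hand hole with its washer within 2 mm of the cover; both within 4 mm of the hole's centre, upright within 4.5 degrees and at rest (all of step 2 and linear speed of each of drift, cap_screw below 0.01 m/s); the robot touches nothing.
It fails at once if the drift is forced against cover or flange with more than 40 N (contact force between drift and pedestal above 40 N).
It fails at once if the cap screw is forced against cover or flange with more than 40 N (contact force between cap_screw and pedestal above 40 N).
It fails at once if the punch is taken out of the stand (moved more than 20 mm) (distance of punch from where it was at the start of the episode above 0.02 m).
It fails at once if a bystander is moved more than 20 mm (distance of any of tape_measure, spanner_17, screwdriver, oil_can from where it was at the start of the episode above 0.02 m).
It also fails if it takes over 67 s, if anything falls off the work surface, if the arm or the gripper's body presses on something with over 40 N, if the wrist force passes 120 N, or if a joint passes its speed limit or range.

## Working session

There is one attempt and no reset: what is moved stays moved. The work goes in short steps, Python scripts to look and compute and a tool call to move; the robot and the scene stay as the last step left them, time stands still between calls to the robot, and variables do not carry over. Pictures are saved under pics/ and viewed, at most 14 in all, crops included, and the job is handed in when it is done.

Besides the shell and the picture viewer there is one more tool, called after "Call:" by a JSON object that holds its "op" and its "data". play_rows: Moves the arm, as the interface text tells. Shifts and turns lie within -1 to 1; 1 stands for 0.2 m of shift or pi/2 rad of turn. Its arguments: {"type":"object","properties":{"commands":{"type":"array","items":{"type":"array","items":{"type":"array","items":{"type":"number","minimum":-1,"maximum":1}}}},"grip_force":{"type":"number"}},"required":["commands"]}

```bash
mkdir -p pics; cat > h.py <<'E'
import numpy as np, cv2
from scipy.spatial.transform import Rotation as R
from bench import get_obs, viewer, r
def ray(f,u,v,obs=None):
    h=f["pixels"].shape[0]; fl=h/2/np.tan(np.radians(f["fovy"])/2)
    d=np.array([(u-f["cx"])/fl,-(v-f["cy"])/fl,-1.])
    if "world_to_cam" in f: M=np.linalg.inv(np.array(f["world_to_cam"]))
    else:
        T=np.eye(4);T[:3,:3]=R.from_rotvec(obs["orientation"]).as_matrix();T[:3,3]=obs["tcp_pos"]
        M=T@np.array(f["hand_eye"])
    return M[:3,3],M[:3,:3]@d
def atz(f,u,v,z,obs=None):
    o,d=ray(f,u,v,obs); return o+d*(z-o[2])/d[2]
def save(f,n): cv2.imwrite("pics/"+n+".png",cv2.cvtColor(f["pixels"],cv2.COLOR_RGB2BGR))
E
python3 - <<'E'
from h import *
o=get_obs(); print(o)
fs={n:viewer.grab_frame(n) for n in("scene","side")}
for n,f in fs.items():
    print(n,{k:v for k,v in f.items() if k!="pixels"})
    for t in("drift","cap_screw","punch","stand","cover"):
        print(n,t,[(round(x["score"],2),[round(float(q)) for q in x["rect"]]) for x in viewer.trace(f,t)])
a=np.hstack([fs["scene"]["pixels"],fs["side"]["pixels"]])
save({"pixels":cv2.resize(a,(800,300))},"a")
save(fs["scene"],"scene0");save(fs["side"],"side0")
E
```

```text
{'clock': 0.0, 'joints': array([ 1.10785646,  0.47781345,  0.02233281,  1.55648536, -0.01153045,
        1.10927862, -0.08307074]), 'qvel': array([ 0.00073087,  0.00051573,  0.00119991,  0.00091455,  0.00105077,
       -0.00182285, -0.00196524]), 'tau': array([-4.34534559e-04, -5.96453190e+01,  1.60747111e+00, -2.81195927e+01,
        1.24726858e-02,  9.38207289e-03, -1.42107348e-05]), 'tcp_pos': array([ 0.23430876, -0.63238191,  0.2303023 ]), 'orientation': array([-3.09048757e+00, -5.54209433e-01,  6.81427714e-04]), 'contact_force': array([ 0.28818249,  0.28767871, -0.52658406]), 'moment': array([-0.02683117, -0.00498369,  0.00274774]), 'gripper_force': 0.0, 'grip_width': 0.0852342025125291}
scene {'fovy': 44.78662993913658, 'cx': 252.75320964380467, 'cy': 190.30308934362267, 'world_to_cam': array([[ 0.76717314, -0.64120523, -0.01735617, -0.57101577],
       [ 0.28492869,  0.31641264,  0.9048197 , -0.14754366],
       [-0.57468341, -0.69909863,  0.42544104, -1.3760988 ],
       [ 0.        ,  0.        ,  0.        ,  1.        ]]), 'shot': 1}
scene drift []
scene cap_screw []
scene punch []
scene stand [(0.85, [249, 205, 304, 237]), (0.3, [200, 177, 247, 200])]
scene cover [(0.77, [206, 176, 240, 199]), (0.33, [286, 210, 296, 219])]
side {'fovy': 49.555467535096426, 'cx': 257.6634214211828, 'cy': 201.3516247336351, 'world_to_cam': array([[ 0.95554176, -0.29468563,  0.01001628, -0.61561042],
       [ 0.11310813,  0.39771022,  0.91051257, -0.02903718],
       [-0.27229855, -0.86889986,  0.41336006, -1.19054837],
       [ 0.        ,  0.        ,  0.        ,  1.        ]]), 'shot': 2}
side drift [(0.52, [242, 201, 253, 224])]
side cap_screw [(0.41, [218, 172, 242, 183])]
side punch [(0.68, [257, 213, 261, 232])]
side stand [(0.62, [231, 219, 289, 269])]
side cover [(0.76, [206, 181, 260, 205])]
```

View pics/scene0.png

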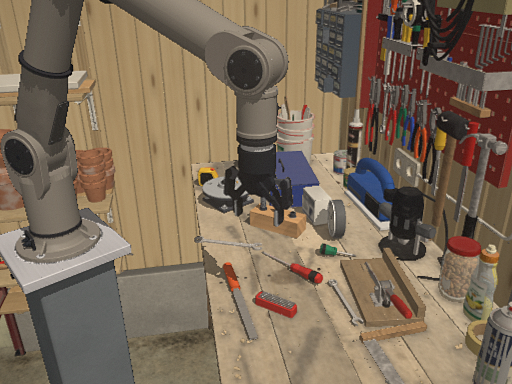

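View pics/side0.png

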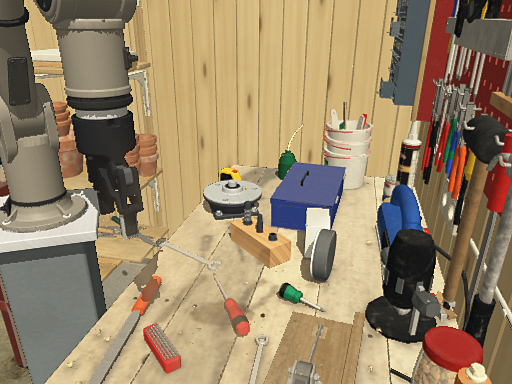

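The side view shows the stand around (262,240), with pins near (247,221), (260,222) and (272,237). The pedestal and cover are around (233,192), and the blue box is right behind at (308,195). I'll enlarge that area.

```bash
python3 - <<'E'
from h import *
f=viewer.grab_frame("side")
save({"pixels":cv2.resize(f["pixels"][160:280,190:350],(800,600),interpolation=cv2.INTER_CUBIC)},"sidecrop")
print(atz(f,233,189,.072), "stand", [atz(f,*p,.05).round(3) for p in((231,222),(291,242),(262,238),(272,240))])
E
```

```text
[ 0.52359179 -0.15336853  0.072     ] stand [array([ 0.48 , -0.307,  0.05 ]), array([ 0.587, -0.441,  0.05 ]), array([ 0.529, -0.405,  0.05 ]), array([ 0.549, -0.42 ,  0.05 ])]
```

View pics/sidecrop.png

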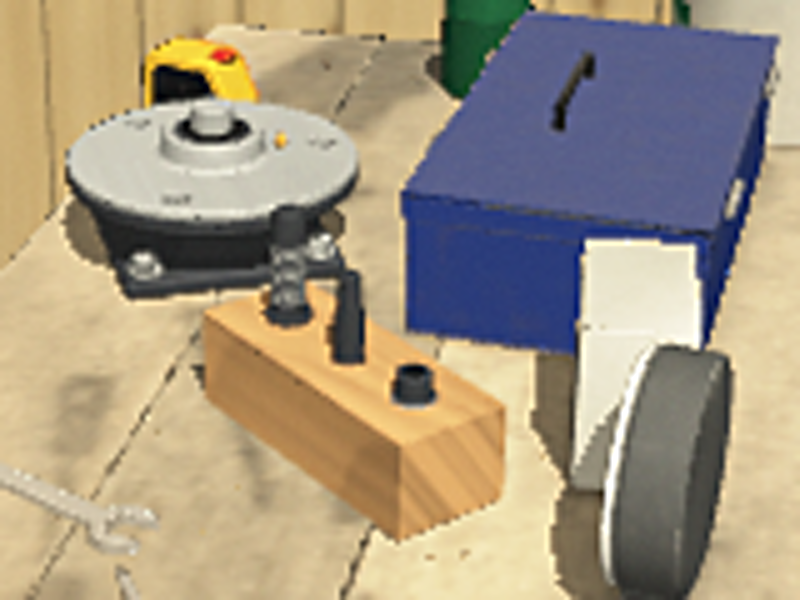

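In the crop, the drift is at (289,310), nearest the pedestal. The punch is in the middle at (348,358) and the cap screw is at (413,395). The cover has marks near (138,122), (322,143) and (178,200). Next I'll work out positions and a move that brings the wrist camera above.

```bash
cat >> h.py <<'E'
def go(p,yaw=None,o=None):
    """scaled shift/turn; yaw = world angle of tool y (mod pi)"""
    o=o or get_obs(); Rm=R.from_rotvec(o["orientation"]).as_matrix()
    d=Rm.T@(np.array(p)-o["tcp_pos"]); y0=np.arctan2(Rm[1,1],Rm[0,1])
    t=0
    if yaw is not None: t=-((yaw-y0+np.pi/2)%np.pi-np.pi/2)  # tool z down
    print("yaw now(deg)",np.degrees(y0).round(2),"shift",(d/.2).round(4),"dist",np.linalg.norm(d).round(3),"turn",round(t/(np.pi/2),4),"deg",np.degrees(t).round(1))
E
python3 - <<'E'
from h import *
f=viewer.grab_frame("side")
P=lambda u,v,z:atz(f,190+u/5,160+v/5,z).round(4)
print("drift",P(289,313,.052),"punch",P(348,355,.05),"screw",P(413,395,.051))
c=P(211,107,.088);print("axis",c)
for p in((138,122),(322,143),(178,200)):
    q=P(*p,.058);d=q-c;print(q,np.hypot(*d[:2]),np.degrees(np.arctan2(d[1],d[0])))
go([.50,-.27,.32]); go([.5,-.27,.32],np.radians(33))
E
```

```text
drift [ 0.5179 -0.3253  0.052 ] punch [ 0.5341 -0.3713  0.05  ] screw [ 0.5507 -0.418   0.051 ]
axis [ 0.5259 -0.1358  0.088 ]
[ 0.4961 -0.0741  0.058 ] 0.0685195592513554 115.77971435062662
[ 0.5921 -0.1349  0.058 ] 0.0662061175421123 0.7788976577856604
[ 0.4932 -0.1908  0.058 ] 0.06398663923038933 -120.73340754727705
yaw now(deg) -69.68 shift [ 1.8752 -1.2409 -0.4433] dist 0.458 turn 0.0 deg 0.0
yaw now(deg) -69.68 shift [ 1.8752 -1.2409 -0.4433] dist 0.458 turn 0.8591 deg 77.3
```

Call:
{"op": "play_rows", "data": {"commands": [[[-1, 0.1, -0.1, -0.44, 0.08], [-1, 0.25, -0.2, -0.44, 0.16], [-1, 0.45, -0.3, -0.44, 0.24], [-1, 0.6, -0.4, -0.44, 0.32], [-1, 0.75, -0.5, -0.44, 0.4], [-1, 0.95, -0.62, -0.44, 0.48], [-1, 0.95, -0.62, -0.44, 0.5]]]}}

```text
clock: 1.28
tcp_pos: [0.3727, -0.447, 0.3199]
orientation: [-3.067, 0.674, -0.003]
contact_force: [1.5, -0.4, 0.6]
grip_width: 0.0859
gripper_force: 0.0
```

```bash
python3 - <<'E'
from h import *
print(get_obs()["tcp_pos"],get_obs()["joints"]); go([.5,-.27,.32],np.radians(19.5))
E
```

```text
[ 0.3726595  -0.44697883  0.31989248] [ 0.70906886  0.25113447  0.07451652  1.67834948 -0.02161212  1.21193392
 -1.21444598]
yaw now(deg) -114.78 shift [ 0.2072 -1.0703  0.0012] dist 0.218 turn 0.508 deg 45.7
```

Call:
{"op": "play_rows", "data": {"commands": [[[-1, 0.0, -0.12, 0, -0.08], [-1, 0.0, -0.25, 0, -0.16], [-1, 0.05, -0.4, 0, -0.24], [-1, 0.1, -0.55, 0, -0.32], [-1, 0.15, -0.7, 0, -0.4], [-1, 0.2, -0.85, 0, -0.48], [-1, 0.2, -1, 0, -0.56], [-1, 0.2, -1, 0, -0.64], [-1, 0.2, -1, 0, -0.72], [-1, 0.2, -1, 0, -0.8], [-1, 0.2, -1, 0, -0.88], [-1, 0.2, -1, 0, -0.96]]]}}

```text
clock: 2.28
tcp_pos: [0.4894, -0.2856, 0.3194]
orientation: [2.698, 1.609, 0.0]
contact_force: [0.4, -0.4, 0.3]
grip_width: 0.0852
gripper_force: 0.0
```

Call:
{"op": "play_rows", "data": {"commands": [[[-1, 0, 0, 0, -0.08], [-1, 0, 0, 0, -0.16], [-1, 0, 0, 0, -0.24], [-1, 0, 0, 0, -0.32], [-1, 0, 0, 0, -0.4], [-1, 0, 0, 0, -0.48], [-1, 0, 0, 0, -0.52], [-1, 0, 0, 0, -0.52]]]}}

```text
clock: 2.95
tcp_pos: [0.4893, -0.2857, 0.3194]
orientation: [1.842, 2.545, 0.0]
contact_force: [0.6, 0.7, 0.3]
grip_width: 0.0856
gripper_force: 0.0
```

```bash
python3 - <<'E'
from h import *
o=get_obs();print(o["clock"],o["tcp_pos"],o["joints"]); go([.5,-.27,.32],np.radians(19.5))
f=viewer.grab_frame("wrist"); save(f,"w1"); print(f["hand_eye"],f["fovy"])
for t in("drift","cap_screw","punch","hole_a","cover"):
    for x in viewer.trace(f,t)[:4]: print(t,round(x["score"],2),np.round(x["rect"]))
E
```

```text
2.95 [ 0.48934946 -0.28573643  0.31938178] [ 0.70443709  0.24915149 -0.34688121  1.68968451  0.08942314  1.21817129
  0.65400711]
yaw now(deg) 18.19 shift [ 0.0581  0.0752 -0.0031] dist 0.019 turn -0.0145 deg -1.3
[[-8.96890696e-04  9.45004879e-01  3.27055001e-01  8.46470194e-02]
 [ 9.99999493e-01  6.97487572e-04  7.26975835e-04  7.48023577e-04]
 [ 4.58878913e-04  3.27055487e-01 -9.45005025e-01 -1.41395613e-01]
 [ 0.00000000e+00  0.00000000e+00  0.00000000e+00  1.00000000e+00]] 66.74323072135898
drift 0.83 [264. 167. 276. 197.]
cap_screw 0.62 [261. 233. 277. 246.]
punch 0.46 [261. 204. 272. 223.]
hole_a 0.76 [260.   0. 397. 111.]
hole_a 0.67 [244. 152. 289. 257.]
cover 0.78 [258.   0. 396. 107.]
```

View pics/w1.png

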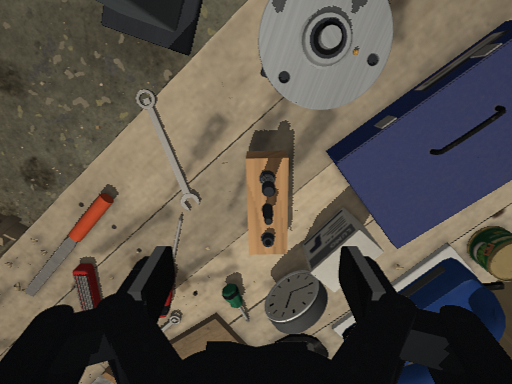

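The wrist view shows the drift at (268,182), the punch at (267,213) and the cap screw at (268,240). The shaft is at (331,38), with cover holes at (285,77) and (373,60). Hole_a is just out of the frame at the top.

```bash
python3 - <<'E'
from h import *
o=get_obs()
f=viewer.grab_frame("wrist")
A=lambda u,v,z:atz(f,u,v,z,o)[:2].round(4)
print("shaft",A(331,38,.088),"holes",A(285,77,.058),A(373,60,.058))
for v in(168,174,180,186,192,196): print(v,A(268.5,v,.109),A(268.5,v,.052))
print("screw",A(269,239,.085))
g=cv2.cvtColor(f["pixels"],cv2.COLOR_RGB2GRAY)
m=viewer.trace(f,"drift")[0]["pixels"]; 
for v in range(164,200,2): print(v,np.flatnonzero(m[v])[[0,-1]] if m[v].any() else None, g[v,262:278])
T=R.from_rotvec(o["orientation"]).as_matrix();print(T.round(3))
go([.518,-.325,.2],np.radians(19.5))
save({"pixels":cv2.resize(f["pixels"][150:260,220:320],None,fx=5,fy=5,interpolation=cv2.INTER_CUBIC)},"w1c")
E
```

```text
shaft [ 0.5294 -0.1281] holes [ 0.4957 -0.1822] [ 0.5951 -0.1287]
168 [ 0.5081 -0.2914] [ 0.5152 -0.3054]
174 [ 0.5106 -0.2988] [ 0.5181 -0.314 ]
180 [ 0.5131 -0.3063] [ 0.5211 -0.3227]
186 [ 0.5157 -0.3139] [ 0.5241 -0.3315]
192 [ 0.5183 -0.3216] [ 0.5271 -0.3405]
196 [ 0.5201 -0.3268] [ 0.5292 -0.3465]
screw [ 0.5461 -0.3981]
164 None [135 141 148 125  68  67  65  66  67  68  67  65  63  62  63  63]
166 None [135 142 127  69  67  69  67  65  67  68  67  64  63  62  62  61]
168 None [138 144 130  64  69  68  66  66  67  67  66  65  62  62  61  59]
170 None [123  69  61  44  45  45  43  46  61  70  68  65  63  61  59  93]
172 [263 271] [ 23  20  20  21  21  21  21  22  21  20  29  51  63  60  89 133]
174 [261 273] [ 38  17  23  37  39  39  38  34  24  17  19  30  49  90 132 134]
176 [260 274] [ 37  59  46  39  65  53  54  49  44  55  47  16  29  88 136 134]
178 [260 274] [ 58  48  49  53  41  49  49  47  50  54  62  57  45  84 130 133]
180 [260 274] [ 62  44  36  53  61  51  52  53  52  50  56  64  56  89 132 132]
182 [261 274] [ 64  89  34  17  18  17  19  16  19  19  27  43  87 131 130 132]
184 [262 274] [ 67  18  17  18  19  19  19  17  18  17  16  25  76 123 129 131]
186 [262 274] [ 33  17  19  22  20  20  18  20  19  21  19  17  38  95 132 131]
188 [262 275] [ 33  22  30  41  47  48  50  49  50  51  39  16  18  43  96 138]
190 [262 275] [34 29 45 48 48 48 47 49 47 48 48 41 27 40 61 59]
192 [263 274] [63 30 45 48 49 49 49 49 50 48 51 42 30 48 62 61]
194 [264 273] [136  89  31  43  45  47  49  50  50  50  43  37  55  62  59  91]
196 [267 270] [144 145 137 123  85  54  53  43  44  55  67  63  62  60  54  90]
198 None [144 143 137 134 113  62  63  67  69  69  68  64  62  56  89 135]
[[-0.309  0.951  0.   ]
 [ 0.951  0.309 -0.   ]
 [-0.     0.    -1.   ]]
yaw now(deg) 18.03 shift [-0.2315  0.0748  0.5966] dist 0.129 turn -0.0163 deg -1.5
```

View pics/w1c.png

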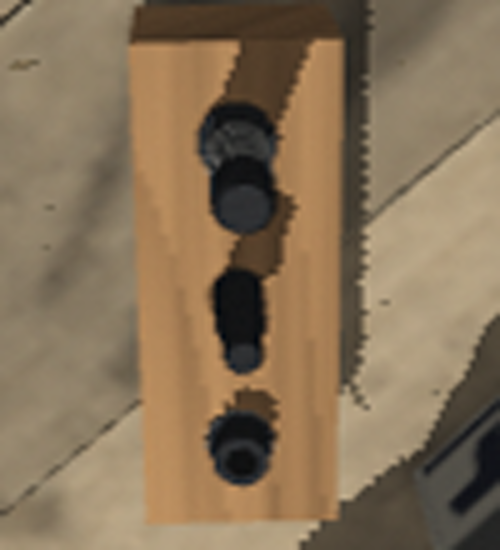

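```bash
python3 - <<'E'
from h import *
go([.5187,-.321,.14]);go([.5187,-.321,.07])
E
```

```text
yaw now(deg) 18.03 shift [-0.2136  0.0843  0.8966] dist 0.185 turn 0.0 deg 0.0
yaw now(deg) 18.03 shift [-0.2135  0.0843  1.2466] dist 0.254 turn 0.0 deg 0.0
```

Call:
{"op": "play_rows", "data": {"commands": [[[0, -0.1, 0.04, 0.15, 0], [0, -0.2, 0.08, 0.3, 0], [0, -0.213, 0.084, 0.5, 0], [0, -0.213, 0.084, 0.7, 0], [0, -0.213, 0.084, 0.88, 0], [0, -0.213, 0.084, 0.896, 0], [0, -0.213, 0.084, 0.896, 0]]]}}

```text
clock: 3.93
tcp_pos: [0.5173, -0.3202, 0.1384]
orientation: [-1.842, -2.539, 0.001]
contact_force: [-0.3, -0.5, 1.2]
grip_width: 0.0422
gripper_force: 0.0
```

```bash
python3 - <<'E'
from h import *
o=get_obs();f=viewer.grab_frame("wrist"); save(f,"w2")
go([.5187,-.321,.07])
for x in viewer.trace(f,"drift")[:2]: print(round(x["score"],2),np.round(x["rect"]))
# project TCP axis points
M=np.linalg.inv(f["hand_eye"]);fl=192/np.tan(np.radians(f["fovy"])/2)
for z in(0,.03,.086):
    p=M@[0,0,z,1]; print(z,f["cx"]+fl*p[0]/-p[2],f["cy"]+fl*-p[1]/-p[2])
E
```

```text
yaw now(deg) 18.07 shift [ 0.0004 -0.0018  0.3544] dist 0.071 turn 0.0 deg 0.0
0.8 [246. 180. 274. 232.]
0 255.04662602070226 248.5675964397535
0.03 255.23312818099137 224.3719956096736
0.086 255.46462924294337 194.3385242651756
```

View pics/w2.png

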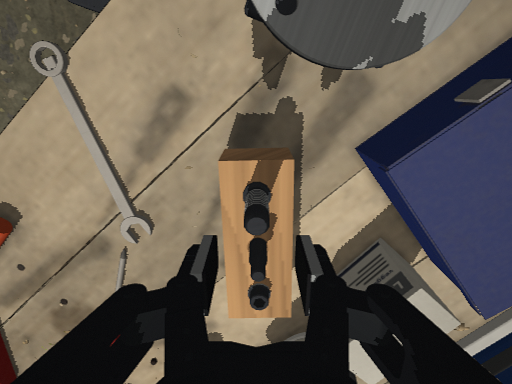

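The wrist view shows the drift's top at about (257,223), right on the tool axis at (255,224). The cap screw is at (259,295). I'll go down and grip.

Call:
{"op": "play_rows", "data": {"commands": [[[0, 0, 0, 0.15, 0], [0, 0, 0, 0.3, 0], [0, 0, 0, 0.36, 0], [0, 0, 0, 0.36, 0], [1, 0, 0, 0.36, 0], [1, 0, 0, 0.36, 0], [1, 0, 0, 0.36, 0], [1, 0, 0, 0.36, 0], [1, 0, 0, 0.36, 0]]], "grip_force": 40}}

```text
clock: 4.78
tcp_pos: [0.5199, -0.3218, 0.0705]
orientation: [1.843, 2.54, 0.0]
contact_force: [-1.3, 0.3, 7.6]
grip_width: 0.0168
gripper_force: 39.2
```

Call:
{"op": "play_rows", "data": {"commands": [[[1, 0, 0, -0.1, 0], [1, 0, 0, -0.25, 0], [1, 0, 0, -0.4, 0], [1, 0, 0, -0.5, 0], [1, 0, 0, -0.5, 0]]]}}

```text
clock: 5.2
tcp_pos: [0.5218, -0.3223, 0.1742]
orientation: [1.839, 2.535, 0.002]
contact_force: [1.1, -0.5, -1.3]
grip_width: 0.017
gripper_force: 39.5
```

```bash
python3 - <<'E'
from h import *
o=get_obs();print(o["tcp_pos"],o["contact_force"],o["grip_width"],o["joints"])
go([.498,-.075,.165])
E
```

```text
[ 0.5218026  -0.32226417  0.17418406] [ 1.10711416 -0.46125432 -1.30826943] 0.016973492549650547 [ 0.69298647  0.44944445 -0.31837889  1.75495561  0.1685783   0.95384208
  0.62287214]
yaw now(deg) 18.06 shift [1.2126 0.2699 0.0391] dist 0.249 turn 0.0 deg 0.0
```

Call:
{"op": "play_rows", "data": {"commands": [[[1, 0.15, 0.03, 0.04, 0], [1, 0.35, 0.1, 0.04, 0], [1, 0.55, 0.17, 0.04, 0], [1, 0.7, 0.24, 0.04, 0], [1, 0.8, 0.27, 0.04, 0], [1, 0.85, 0.27, 0.04, 0], [1, 0.85, 0.27, 0.04, 0], [1, 0.85, 0.27, 0.04, 0]]]}}

```text
clock: 5.87
tcp_pos: [0.5169, -0.1436, 0.1601]
orientation: [1.845, 2.542, -0.001]
contact_force: [0.6, 0.1, -1.7]
grip_width: 0.0174
gripper_force: 39.5
```

```bash
python3 - <<'E'
from h import *
o=get_obs();f=viewer.grab_frame("wrist"); save(f,"w3");print(o["tcp_pos"],o["contact_force"])
go([.498,-.075,.165])
for t in("cover","hole_a","drift"):
  for x in viewer.trace(f,t)[:3]: print(t,round(x["score"],2),np.round(x["rect"]))
g=cv2.cvtColor(f["pixels"],cv2.COLOR_RGB2GRAY)
M=np.linalg.inv(f["hand_eye"]);fl=192/np.tan(np.radians(f["fovy"])/2)
p=M@[0,0,.0565,1]; print("tip exp",f["cx"]+fl*p[0]/-p[2],f["cy"]+fl*-p[1]/-p[2])
E
```

```text
[ 0.51686623 -0.1435844   0.16005285] [ 0.63201553  0.0829449  -1.67523829]
yaw now(deg) 17.95 shift [ 0.36    0.017  -0.0253] dist 0.072 turn 0.0 deg 0.0
cover 0.66 [179.  68. 371. 250.]
hole_a 0.86 [180.  72. 370. 251.]
drift 0.95 [238. 199. 274. 303.]
tip exp 255.3625984044428 208.32200078046935
```

View pics/w3.png

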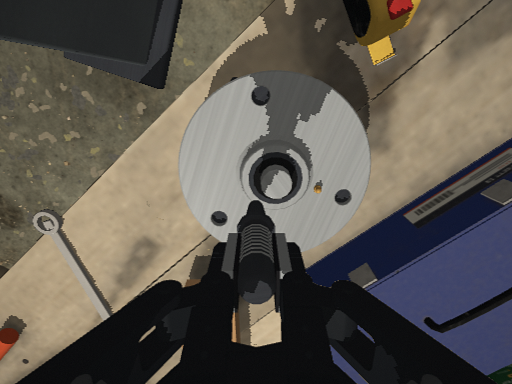

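The wrist view shows hole_a at (261,95), hole_c at (343,197) and hole_b at (219,218), with the drift's tip at (258,203). I'll fit the axis to the three holes.

```bash
python3 - <<'E'
from h import *
from scipy.optimize import least_squares
o=get_obs();f=viewer.grab_frame("wrist")
g=cv2.cvtColor(f["pixels"],cv2.COLOR_RGB2GRAY)
pts=[]
for u,v in((261,95),(219,218),(343,197)):
    w=g[v-13:v+14,u-13:u+14]; m=(w<55).astype(np.uint8)
    n,l,s,c=cv2.connectedComponentsWithStats(m); k=l[13,13] or 1+np.argmax(s[1:,4])
    x=s[k]; uu,vv=u-13+x[0]+(x[2]-1)/2,v-13+x[1]+(x[3]-1)/2
    p=atz(f,uu,vv,.0575,o)[:2]; pts.append(p); print(uu,vv,x,p.round(4))
pts=np.array(pts)
fun=lambda q:np.concatenate([q[:2]+.066*np.array([np.cos(q[2]+i*2*np.pi/3),np.sin(q[2]+i*2*np.pi/3)])-pts[i] for i in range(3)])
s=least_squares(fun,[.527,-.132,np.radians(116)]); print(s.x,np.degrees(s.x[2]),(s.fun*1e3).round(1))
q=s.x; a=q[:2]+.066*np.array([np.cos(q[2]),np.sin(q[2])]);print("hole a",a)
np.save("fit.npy",q)
go([*a,.135]); go([*a,.116])
E
```

```text
260.5 95.0 [  4   5  18  17 144] [ 0.4969 -0.0688]
219.0 218.0 [ 6  9 15  9 73] [ 0.4941 -0.1829]
342.5 195.0 [  5   5  16  13 131] [ 0.5931 -0.1273]
[ 0.52801453 -0.12633969  2.0748122 ] 118.87798233192449 [-0.7  0.3 -0.2  0.1  0.9 -0.3]
hole a [ 0.4961401  -0.06854678]
yaw now(deg) 17.92 shift [0.3926 0.0169 0.1247] dist 0.082 turn 0.0 deg 0.0
yaw now(deg) 17.92 shift [0.3927 0.0169 0.2197] dist 0.09 turn 0.0 deg 0.0
```

Call:
{"op": "play_rows", "data": {"commands": [[[1, 0.15, 0.01, 0, 0], [1, 0.3, 0.01, 0.0, 0], [1, 0.39, 0.01, 0.08, 0], [1, 0.39, 0.01, 0.17, 0], [1, 0.39, 0.01, 0.18, 0], [1, 0.39, 0.01, 0.18, 0], [1, 0.39, 0.01, 0.18, 0]]]}}

```text
clock: 6.7
tcp_pos: [0.4954, -0.069, 0.1245]
orientation: [1.847, 2.541, -0.0]
contact_force: [0.0, 0.2, -1.2]
grip_width: 0.0171
gripper_force: 39.4
```

```bash
python3 - <<'E'
from h import *
o=get_obs();f=viewer.grab_frame("wrist");print(o["tcp_pos"],o["contact_force"])
save({"pixels":cv2.resize(f["pixels"][150:260,200:310],(660,660),interpolation=cv2.INTER_CUBIC)},"w4")
M=np.linalg.inv(f["hand_eye"]);fl=192/np.tan(np.radians(f["fovy"])/2)
def pr(q): p=M@[*q,1]; return np.round([f["cx"]+fl*p[0]/-p[2],f["cy"]+fl*-p[1]/-p[2]],1)
print("tip exp",pr((0,0,.0565)))
T=R.from_rotvec(o["orientation"]).as_matrix()
print("hole exp",pr(T.T@(np.array([.4961,-.0685,.0583])-o["tcp_pos"])))
print("1mm: ",pr((.001,0,.064))-pr((0,0,.064)),pr((0,.001,.064))-pr((0,0,.064)))
E
```

```text
[ 0.49542183 -0.06896785  0.12448245] [ 0.01915558  0.15618477 -1.2114935 ]
tip exp [255.4 208.3]
hole exp [256.4 203. ]
1mm:  [ 0.  -1.2] [1.3 0. ]
```

View pics/w4.png

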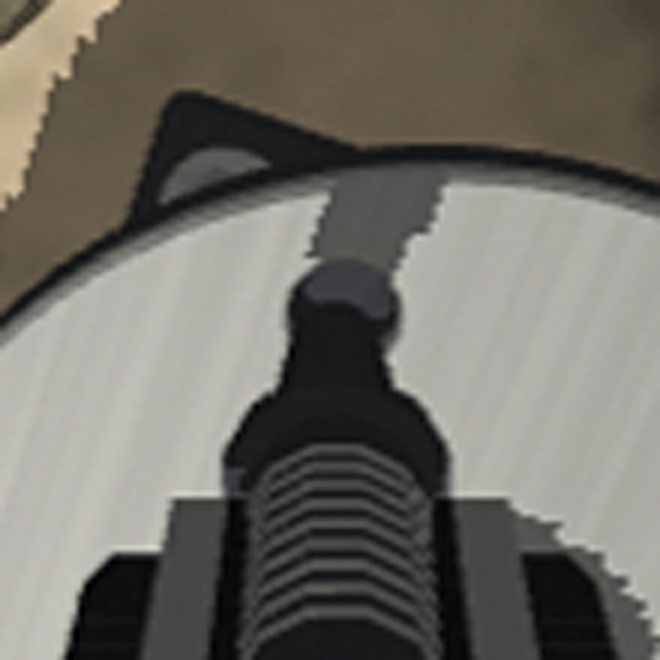

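The crop shows hole_a under the tip, centred at about (257.5,202.5) in full-frame pixels. The drift is about 1 mm short in y and in x, so I'll nudge it and lower slowly.

Call:
{"op": "play_rows", "data": {"commands": [[[1, 0.003, 0.005, 0.01, 0], [1, 0.003, 0.005, 0.03, 0], [1, 0.003, 0.005, 0.045, 0], [1, 0.003, 0.005, 0.055, 0], [1, 0.003, 0.005, 0.065, 0], [1, 0.003, 0.005, 0.065, 0]]]}}

```text
clock: 7.25
tcp_pos: [0.4958, -0.0672, 0.1108]
orientation: [1.845, 2.542, -0.0]
contact_force: [0.7, -2.2, -2.6]
grip_width: 0.0167
gripper_force: 39.4
```

Call:
{"op": "play_rows", "data": {"commands": [[[1, 0, 0, 0.005, 0], [1, 0, 0, 0.01, 0], [1, 0, 0, 0.01, 0], [1, 0, 0, 0.01, 0]]]}}

```text
clock: 7.58
tcp_pos: [0.4959, -0.0672, 0.1092]
orientation: [1.845, 2.542, 0.0]
contact_force: [1.6, -2.2, -1.2]
grip_width: 0.0169
gripper_force: 39.4
```

Call:
{"op": "play_rows", "data": {"commands": [[[1, 0, 0, 0.005, 0], [1, 0, 0, 0.005, 0], [1, 0, 0, 0.01, 0], [1, 0, 0, 0.01, 0], [1, 0, 0, 0.01, 0]]]}}

```text
clock: 8.0
tcp_pos: [0.4963, -0.0671, 0.1083]
orientation: [1.844, 2.541, 0.0]
contact_force: [-1.6, -2.3, 11.2]
grip_width: 0.0169
gripper_force: 41.2
```

```bash
python3 - <<'E'
from h import *
o=get_obs();T=R.from_rotvec(o["orientation"]).as_matrix();r_=.0665
print(o["contact_force"])
th=118.2
for i in range(14):
    a,b=np.radians(th-3.5*i),np.radians(th-3.5*(i+1))
    d=r_*np.array([np.cos(b)-np.cos(a),np.sin(b)-np.sin(a),0]); print(round(th-3.5*(i+1),1),(T.T@d/.2).round(4)[:2])
E
```

```text
[-1.63367738 -2.25892025 11.20675155]
114.7 [0.003  0.0201]
111.2 [0.0017 0.0202]
107.7 [0.0005 0.0203]
104.2 [-0.0007  0.0203]
100.7 [-0.002   0.0202]
97.2 [-0.0032  0.0201]
93.7 [-0.0044  0.0198]
90.2 [-0.0056  0.0195]
86.7 [-0.0068  0.0191]
83.2 [-0.008   0.0187]
79.7 [-0.0091  0.0182]
76.2 [-0.0102  0.0176]
72.7 [-0.0112  0.0169]
69.2 [-0.0123  0.0162]
```

Call:
{"op": "play_rows", "data": {"commands": [[[1, 0.001, 0.007, -0.0025, 0], [1, 0.002, 0.0135, -0.0025, 0], [1, 0.003, 0.02, -0.0025, 0], [1, 0.003, 0.02, -0.0025, 0]]]}}

```text
clock: 8.33
tcp_pos: [0.4973, -0.0666, 0.1083]
orientation: [-1.845, -2.54, 0.008]
contact_force: [-7.6, -4.4, 16.0]
grip_width: 0.0166
gripper_force: 43.4
```

Call:
{"op": "play_rows", "data": {"commands": [[[1, 0.0005, 0.007, 0, 0], [1, 0.001, 0.0135, 0, 0], [1, 0.0017, 0.02, 0, 0], [1, 0.0017, 0.02, 0, 0]]]}}

```text
clock: 8.67
tcp_pos: [0.4984, -0.0661, 0.1081]
orientation: [-1.844, -2.537, 0.015]
contact_force: [-14.3, -7.4, 25.1]
grip_width: 0.0169
gripper_force: 48.6
```

Call:
{"op": "play_rows", "data": {"commands": [[[1, 0, 0, -0.005, 0], [1, 0, 0, -0.01, 0], [1, 0, 0, -0.01, 0], [1, 0, 0, -0.01, 0]]]}}

```text
clock: 9.0
tcp_pos: [0.5008, -0.065, 0.1088]
orientation: [-1.845, -2.54, 0.006]
contact_force: [-1.5, -4.6, -1.8]
grip_width: 0.017
gripper_force: 40.0
```

Call:
{"op": "play_rows", "data": {"commands": [[[1, -0.004, 0.007, 0.0, 0], [1, -0.004, 0.0135, 0.002, 0], [1, -0.003, 0.02, 0.003, 0], [1, -0.003, 0.02, 0.003, 0]]]}}

```text
clock: 9.33
tcp_pos: [0.5051, -0.0638, 0.1085]
orientation: [-1.844, -2.54, 0.006]
contact_force: [-3.1, -3.4, 1.7]
grip_width: 0.0169
gripper_force: 40.5
```

Call:
{"op": "play_rows", "data": {"commands": [[[1, -0.001, 0.007, 0.0, 0], [1, -0.001, 0.0135, 0.0, 0], [1, -0.001, 0.02, 0.0, 0], [1, -0.001, 0.02, 0.0, 0]]]}}

```text
clock: 9.67
tcp_pos: [0.5088, -0.0628, 0.1085]
orientation: [-1.844, -2.54, 0.006]
contact_force: [-3.7, -3.1, 2.7]
grip_width: 0.0168
gripper_force: 40.7
```

Call:
{"op": "play_rows", "data": {"commands": [[[1, -0.0005, 0.007, 0.0, 0], [1, -0.001, 0.0135, 0.0, 0], [1, -0.0015, 0.02, 0.0, 0], [1, -0.0015, 0.02, 0.0, 0]]]}}

```text
clock: 10.0
tcp_pos: [0.5124, -0.062, 0.1084]
orientation: [-1.844, -2.539, 0.007]
contact_force: [-3.1, -4.8, 3.4]
grip_width: 0.0167
gripper_force: 41.0
```

Call:
{"op": "play_rows", "data": {"commands": [[[1, -0.001, 0.007, 0.0, 0], [1, -0.002, 0.0135, 0.0, 0], [1, -0.003, 0.02, 0.0, 0], [1, -0.003, 0.02, 0.0, 0]]]}}

```text
clock: 10.33
tcp_pos: [0.5162, -0.0614, 0.1084]
orientation: [-1.844, -2.539, 0.007]
contact_force: [-4.1, -5.3, 2.8]
grip_width: 0.0169
gripper_force: 41.1
```

Call:
{"op": "play_rows", "data": {"commands": [[[1, -0.001, 0.007, 0.0, 0], [1, -0.0025, 0.0135, 0.0, 0], [1, -0.004, 0.02, 0.0, 0], [1, -0.004, 0.02, 0.0, 0]]]}}

```text
clock: 10.67
tcp_pos: [0.5202, -0.0608, 0.1082]
orientation: [-1.844, -2.539, 0.007]
contact_force: [-4.3, -4.4, 0.3]
grip_width: 0.017
gripper_force: 40.5
```

Call:
{"op": "play_rows", "data": {"commands": [[[1, -0.001, 0.005, 0.0, 0], [1, -0.002, 0.01, 0.0, 0], [1, -0.002, 0.01, 0.0, 0]]]}}

```text
clock: 10.92
tcp_pos: [0.5225, -0.0604, 0.1081]
orientation: [-1.844, -2.539, 0.006]
contact_force: [-3.0, -4.1, -0.3]
grip_width: 0.0167
gripper_force: 40.3
```

Call:
{"op": "play_rows", "data": {"commands": [[[1, 0, 0, 0.003, 0], [1, 0, 0, 0.006, 0], [1, 0, 0, 0.006, 0]]]}}

```text
clock: 11.17
tcp_pos: [0.5235, -0.06, 0.1072]
orientation: [-1.844, -2.541, 0.003]
contact_force: [-3.4, -3.7, 0.1]
grip_width: 0.0168
gripper_force: 40.2
```

Call:
{"op": "play_rows", "data": {"commands": [[[1, 0, 0, 0.005, 0], [1, 0, 0, 0.01, 0], [1, 0, 0, 0.01, 0]]]}}

```text
clock: 11.42
tcp_pos: [0.5242, -0.0598, 0.1055]
orientation: [-1.845, -2.542, 0.002]
contact_force: [-3.2, -4.0, 0.9]
grip_width: 0.0171
gripper_force: 40.2
```

Call:
{"op": "play_rows", "data": {"commands": [[[1, -0.002, 0, 0.005, 0], [1, -0.005, 0, 0.01, 0], [1, -0.005, 0, 0.015, 0], [1, -0.005, 0, 0.02, 0], [1, -0.005, 0, 0.02, 0]]]}}

```text
clock: 11.83
tcp_pos: [0.525, -0.0603, 0.1015]
orientation: [-1.845, -2.543, 0.0]
contact_force: [-3.1, -2.3, 0.1]
grip_width: 0.0171
gripper_force: 40.2
```

Call:
{"op": "play_rows", "data": {"commands": [[[1, -0.002, 0, 0.005, 0], [1, -0.004, 0, 0.01, 0], [1, -0.004, 0, 0.015, 0], [1, -0.004, 0, 0.02, 0], [1, -0.004, 0, 0.025, 0], [1, -0.004, 0, 0.025, 0]]]}}

```text
clock: 12.33
tcp_pos: [0.5249, -0.061, 0.0964]
orientation: [-1.844, -2.542, 0.001]
contact_force: [-4.4, -1.7, 0.6]
grip_width: 0.0166
gripper_force: 40.3
```

Call:
{"op": "play_rows", "data": {"commands": [[[1, -0.001, -0.003, 0.005, 0], [1, -0.002, -0.005, 0.01, 0], [1, -0.002, -0.005, 0.015, 0], [1, -0.002, -0.005, 0.02, 0], [1, -0.002, -0.005, 0.025, 0], [1, -0.002, -0.005, 0.025, 0]]]}}

```text
clock: 12.83
tcp_pos: [0.5245, -0.0616, 0.0915]
orientation: [-1.844, -2.543, -0.0]
contact_force: [-3.9, -0.8, -1.1]
grip_width: 0.0169
gripper_force: 40.0
```

Call:
{"op": "play_rows", "data": {"commands": [[[1, 0, -0.003, 0.005, 0], [1, 0, -0.006, 0.01, 0], [1, 0, -0.006, 0.015, 0], [1, 0, -0.006, 0.02, 0], [1, 0, -0.006, 0.025, 0], [1, 0, -0.006, 0.025, 0]]]}}

```text
clock: 13.33
tcp_pos: [0.5237, -0.062, 0.0866]
orientation: [1.845, 2.543, 0.001]
contact_force: [-1.0, 2.8, -1.1]
grip_width: 0.0167
gripper_force: 39.6
```

Call:
{"op": "play_rows", "data": {"commands": [[[1, 0, 0, 0.005, 0], [1, 0.002, 0, 0.01, 0], [1, 0.002, 0, 0.015, 0], [1, 0.002, 0, 0.02, 0], [1, 0.002, 0, 0.025, 0], [1, 0.002, 0, 0.025, 0]]]}}

```text
clock: 13.83
tcp_pos: [0.5235, -0.062, 0.0817]
orientation: [1.845, 2.542, 0.0]
contact_force: [-0.8, 0.6, -2.0]
grip_width: 0.0166
gripper_force: 39.5
```

Call:
{"op": "play_rows", "data": {"commands": [[[1, 0, 0, 0.004, 0], [1, 0, 0, 0.008, 0], [1, 0, 0, 0.01, 0], [1, 0, 0, 0.01, 0]]]}}

```text
clock: 14.17
tcp_pos: [0.5234, -0.0619, 0.0798]
orientation: [1.845, 2.543, 0.0]
contact_force: [0.4, 0.2, -1.1]
grip_width: 0.0171
gripper_force: 39.5
```

Call:
{"op": "play_rows", "data": {"commands": [[[1, 0, 0, 0.004, 0], [1, 0, 0, 0.006, 0], [1, 0, 0, 0.006, 0], [0, 0, 0, 0.006, 0], [0, 0, 0, 0.006, 0], [0, 0, 0, 0.006, 0], [0, 0, 0, -0.1, 0], [0, 0, 0, -0.25, 0], [0, 0, 0, -0.4, 0], [0, 0, 0, -0.55, 0], [0, 0, 0, -0.55, 0], [0, 0, 0, -0.55, 0]]]}}

```text
clock: 15.17
tcp_pos: [0.5246, -0.062, 0.1916]
orientation: [1.843, 2.539, 0.003]
contact_force: [0.2, 0.1, -1.0]
grip_width: 0.0429
gripper_force: 0.0
```

```bash
python3 - <<'E'
from h import *
o=get_obs();print(o["tcp_pos"],o["contact_force"],o["grip_width"])
go([.5187+.0327,-.321-.0927,.13])
f=viewer.grab_frame("wrist"); s=viewer.grab_frame("side")
a=np.hstack([cv2.resize(f["pixels"],(400,300)),cv2.resize(s["pixels"][150:255,180:320],(400,300),interpolation=cv2.INTER_CUBIC)])
save({"pixels":a},"w5")
E
```

```text
[ 0.52459378 -0.06201919  0.19158487] [ 0.20965582  0.05955916 -0.98345984] 0.04285413358508681
yaw now(deg) 18.06 shift [-1.7127 -0.4188  0.3098] dist 0.358 turn 0.0 deg 0.0
```

View pics/w5.png

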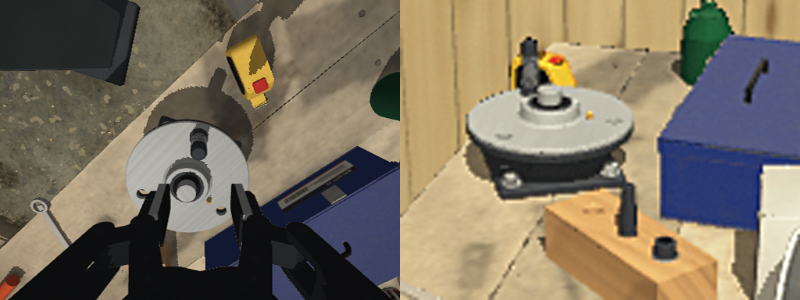

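Both views show the drift standing upright in hole_a with its collar on the cover. Hole_b is at about (141,193) in the left half. Next I'll fetch the cap screw.

Call:
{"op": "play_rows", "data": {"commands": [[[0, -0.1, -0.02, 0, 0], [0, -0.27, -0.06, 0, 0], [0, -0.45, -0.1, 0, 0], [0, -0.64, -0.15, 0, 0], [0, -0.83, -0.2, 0, 0], [0, -1, -0.25, 0, 0], [0, -1, -0.25, 0, 0]]]}}

```text
clock: 15.85
tcp_pos: [0.5351, -0.2769, 0.1875]
orientation: [-1.858, -2.532, 0.007]
contact_force: [-1.4, -0.7, 0.3]
grip_width: 0.0427
gripper_force: 0.0
```

Call:
{"op": "play_rows", "data": {"commands": [[[0, -0.15, -0.04, 0, 0], [0, -0.35, -0.1, 0.05, 0], [0, -0.55, -0.16, 0.1, 0], [0, -0.7, -0.17, 0.15, 0], [0, -0.71, -0.17, 0.2, 0], [0, -0.71, -0.17, 0.2, 0], [0, -0.71, -0.17, 0.2, 0]]]}}

```text
clock: 16.43
tcp_pos: [0.5487, -0.4112, 0.1475]
orientation: [-1.841, -2.54, -0.001]
contact_force: [-0.5, 0.9, 0.0]
grip_width: 0.043
gripper_force: 0.0
```

```bash
python3 - <<'E'
from h import *
o=get_obs();print(o["clock"],o["tcp_pos"],o["joints"])
f=viewer.grab_frame("wrist");save(f,"w6")
g=cv2.cvtColor(f["pixels"],cv2.COLOR_RGB2GRAY)
for t in("cap_screw","punch"):
  for x in viewer.trace(f,t)[:2]: print(t,round(x["score"],2),np.round(x["rect"]))
save({"pixels":f["pixels"][110:300,170:340].repeat(3,0).repeat(3,1)},"w6c")
M=np.linalg.inv(f["hand_eye"]);fl=192/np.tan(np.radians(f["fovy"])/2)
for z in (.05,.06,.07,.08,.09,.1,.11):
    p=M@[0,0,z,1]; print(round(o["tcp_pos"][2]-z,3),np.round([f["cx"]+fl*p[0]/-p[2],f["cy"]+fl*-p[1]/-p[2]],1))
E
```

```text
16.4333 [ 0.54873818 -0.41119478  0.14746535] [ 0.7429808   0.59149612 -0.27724542  1.58139376  0.18096308  0.99858363
  0.72764937]
cap_screw 0.65 [243. 187. 273. 209.]
punch 0.88 [244. 130. 265. 156.]
0.097 [255.3 211.9]
0.087 [255.4 206.5]
0.077 [255.4 201.5]
0.067 [255.4 196.9]
0.057 [255.5 192.7]
0.047 [255.5 188.8]
0.037 [255.5 185.1]
```

View pics/w6c.png

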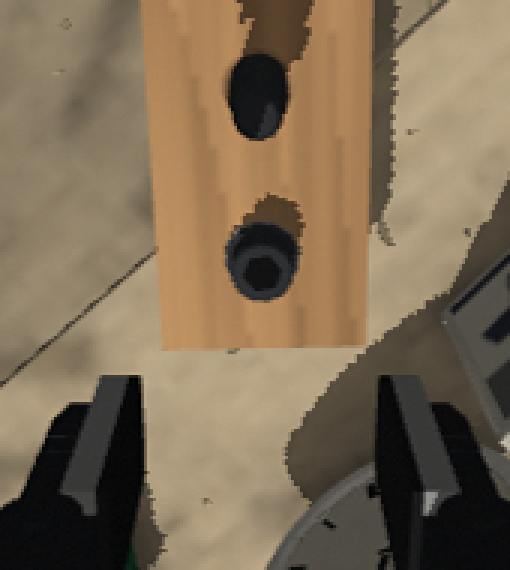

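The screw head is centred at about (257,201) and the tool axis at head height is at (255.4,195.6), so I need about -4 mm along tool x. Then I'll go down and grip the head.

Call:
{"op": "play_rows", "data": {"commands": [[[0, -0.021, 0.004, 0.1, 0], [0, -0.021, 0.004, 0.25, 0], [0, -0.021, 0.004, 0.38, 0], [0, -0.021, 0.004, 0.45, 0], [0, -0.021, 0.004, 0.47, 0], [0, -0.021, 0.004, 0.47, 0], [0.3, -0.021, 0.004, 0.47, 0], [0.5, -0.021, 0.004, 0.47, 0], [1, -0.021, 0.004, 0.47, 0], [1, -0.021, 0.004, 0.47, 0], [1, -0.021, 0.004, 0.47, 0], [1, -0.021, 0.004, 0.47, 0]]], "grip_force": 30}}

```text
clock: 17.58
tcp_pos: [0.5528, -0.4174, 0.0579]
orientation: [1.843, 2.54, 0.0]
contact_force: [-1.1, 1.2, 6.5]
grip_width: 0.0146
gripper_force: 29.3
```

Call:
{"op": "play_rows", "data": {"commands": [[[0.3, 0, 0, 0, 0], [0.3, 0, 0, 0.006, 0], [0.3, 0, 0, 0.0125, 0], [0.3, 0, 0, 0.0125, 0], [0.3, 0, 0, 0.0125, 0]]]}}

```text
clock: 18.0
tcp_pos: [0.5513, -0.4167, 0.0529]
orientation: [-1.845, -2.542, 0.0]
contact_force: [0.7, -0.7, -1.0]
grip_width: 0.0294
gripper_force: 0.0
```

Call:
{"op": "play_rows", "data": {"commands": [[[0.5, 0, 0, 0, 0], [0.5, 0, 0, 0, 0], [1, 0, 0, 0, 0], [1, 0, 0, 0, 0], [1, 0, 0, 0, 0], [1, 0, 0, 0, 0]]]}}

```text
clock: 18.5
tcp_pos: [0.5516, -0.4169, 0.0534]
orientation: [1.845, 2.543, 0.0]
contact_force: [0.3, 0.2, 0.6]
grip_width: 0.0152
gripper_force: 29.2
```

Call:
{"op": "play_rows", "data": {"commands": [[[1, 0, 0, -0.08, 0], [1, 0, 0, -0.2, 0], [1, 0, 0, -0.35, 0], [1, 0, 0, -0.5, 0], [1, 0, 0, -0.53, 0], [1, 0, 0, -0.53, 0]]]}}

```text
clock: 19.0
tcp_pos: [0.5531, -0.4177, 0.1624]
orientation: [1.842, 2.538, 0.0]
contact_force: [1.0, -0.2, -0.8]
grip_width: 0.0153
gripper_force: 29.3
```

```bash
python3 - <<'E'
from h import *
o=get_obs();print(o["clock"],o["tcp_pos"],o["contact_force"],o["grip_width"])
f=viewer.grab_frame("wrist")
save({"pixels":cv2.resize(f["pixels"][150:290,190:320],(650,560),interpolation=cv2.INTER_NEAREST)},"w7")
go([.4734,-.1633,.16]);go([.49,-.215,.16])
E
```

```text
19.0 [ 0.55312725 -0.41772104  0.16240304] [ 1.04505833 -0.16010886 -0.77225226] 0.015279664458334324
yaw now(deg) 18.07 shift [ 1.3278  0.0204 -0.0017] dist 0.266 turn 0.0 deg 0.0
yaw now(deg) 18.07 shift [ 1.0563  0.0191 -0.0013] dist 0.211 turn 0.0 deg 0.0
```

View pics/w7.png

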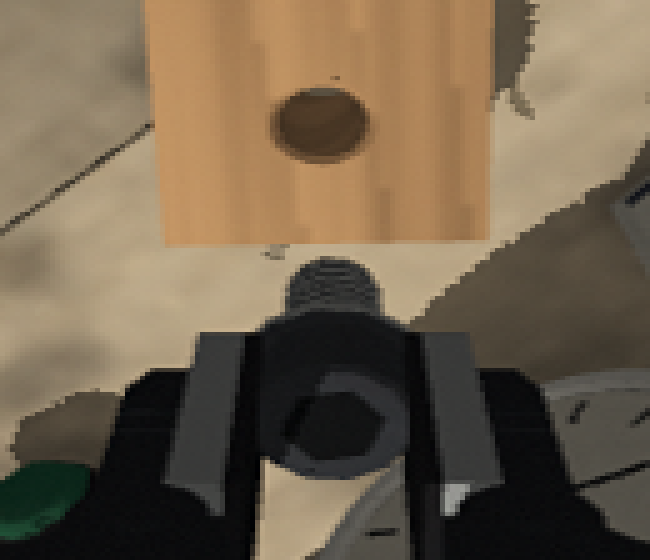

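The screw is held upright near the tool axis, with its head centre at u≈256.6. Now to hole_b.

Call:
{"op": "play_rows", "data": {"commands": [[[1, 0.08, 0, 0, 0], [1, 0.25, 0, 0, 0], [1, 0.42, 0.01, 0, 0], [1, 0.6, 0.01, 0, 0], [1, 0.78, 0.02, 0, 0], [1, 0.93, 0.02, 0, 0], [1, 1, 0.02, 0, 0], [1, 1, 0.02, 0, 0], [1, 1, 0.02, 0, 0]]]}}

```text
clock: 19.8
tcp_pos: [0.4927, -0.2253, 0.1583]
orientation: [-1.843, -2.543, 0.001]
contact_force: [0.3, -1.0, -1.5]
grip_width: 0.0157
gripper_force: 29.3
```

```bash
python3 - <<'E'
from h import *
o=get_obs();f=viewer.grab_frame("wrist");print(o["tcp_pos"])
g=cv2.cvtColor(f["pixels"],cv2.COLOR_RGB2GRAY)
M=np.linalg.inv(f["hand_eye"]);fl=192/np.tan(np.radians(f["fovy"])/2)
T=R.from_rotvec(o["orientation"]).as_matrix()
p=M@[*(T.T@(np.array([.4734,-.1633,.0583])-o["tcp_pos"])),1]; u,v=int(f["cx"]+fl*p[0]/-p[2]),int(f["cy"]-fl*p[1]/-p[2]); print("exp",u,v)
w=g[v-16:v+17,u-16:u+17]; n,l,s,c=cv2.connectedComponentsWithStats((w<60).astype(np.uint8))
for k in range(1,n):
    x=s[k]
    if x[4]>30:
        uu,vv=u-16+x[0]+(x[2]-1)/2,v-16+x[1]+(x[3]-1)/2; q=atz(f,uu,vv,.0575,o); print(uu,vv,x,q.round(4)); go([q[0],q[1],.1])
np.savetxt("w8.txt",w[::2,::2],fmt="%3d"); print(open("w8.txt").read())
E
```

```text
[ 0.49271593 -0.22529178  0.15830654]
exp 256 112
257.0 111.5 [  8   8  19  16 142] [ 0.4733 -0.1624  0.0575]
yaw now(deg) 18.03 shift [0.3353 0.0058 0.2926] dist 0.089 turn 0.0 deg 0.0
158 158 154 156 156 159 162 159 157 154 154 158 160  71  74  76  78
159 154 154 156 159 162 160 157 155 155 157 156 154 155  74  78  78
155 154 155 157 161 160 157 155 154 158 156 153 151 136  77  78  77
155 155 157 161 160 157 156 159 164 165 157 152 158  78  76  78  77
155 158 160 160 160 157 115  27  24  24  38 126 161  67  75  76  75
156 161 161 159 157  95  47  51  23  25  26  22 124 140  74  75  75
161 161 158 156 128  44  50  51  44  26  24  26  22 141  74  75  77
161 158 156 156  76  51  22  32  20  22  25  25  25  76  74  76  76
159 156 153 154  61  37  82  81  81  79  75  37  23  92  74  76  75
157 154 155 159  62 159 138  73  66  79  81  42  18  59  70  73  74
154 155 158 155 103 117  60  73  75  74  61  17  19 133 155 156  72
155 157 155 152 144  59 163  69  76  77  72  17  75 155 153 130  72
157 155 153 150 158 145  60  64  76  75  52  86 147 153 154 159 139
155 153 152 157 156 155 155 125  96  97 135 154 153 153 157 156  63
153 152 157 155 155 153 152 151 155 155 153 152 153 157 154 152 150
149 157 157 155 152 151 151 152 156 152 153 153 157 154 150 148 151
147 157 155 153 152 151 152 156 152 152 153 157 154 150 149 149 155
```

Call:
{"op": "play_rows", "data": {"commands": [[[1, 0.1, 0.003, 0, 0], [1, 0.25, 0.003, 0, 0], [1, 0.33, 0.003, 0.06, 0], [1, 0.33, 0.003, 0.17, 0], [1, 0.33, 0.003, 0.27, 0], [1, 0.33, 0.003, 0.29, 0], [1, 0.33, 0.003, 0.29, 0]]]}}

```text
clock: 20.43
tcp_pos: [0.4726, -0.1636, 0.0998]
orientation: [-1.846, -2.538, 0.002]
contact_force: [-0.1, 0.9, -0.0]
grip_width: 0.0157
gripper_force: 29.3
```

```bash
python3 - <<'E'
from h import *
o=get_obs();f=viewer.grab_frame("wrist");print(o["tcp_pos"],o["contact_force"])
save({"pixels":cv2.resize(f["pixels"][180:280,200:310],(660,600),interpolation=cv2.INTER_CUBIC)},"w9")
M=np.linalg.inv(f["hand_eye"]);fl=192/np.tan(np.radians(f["fovy"])/2)
for z in(.0314,o["tcp_pos"][2]-.0583):
    p=M@[0,0,z,1]; print(z,f["cx"]+fl*p[0]/-p[2],f["cy"]-fl*p[1]/-p[2])
E
```

```text
[ 0.47260025 -0.16362638  0.09979089] [-0.1256369   0.85916898 -0.047146  ]
0.0314 255.24181112871366 223.4236512168764
0.04149088921253246 255.29194126607263 216.92166014744413
```

View pics/w9.png

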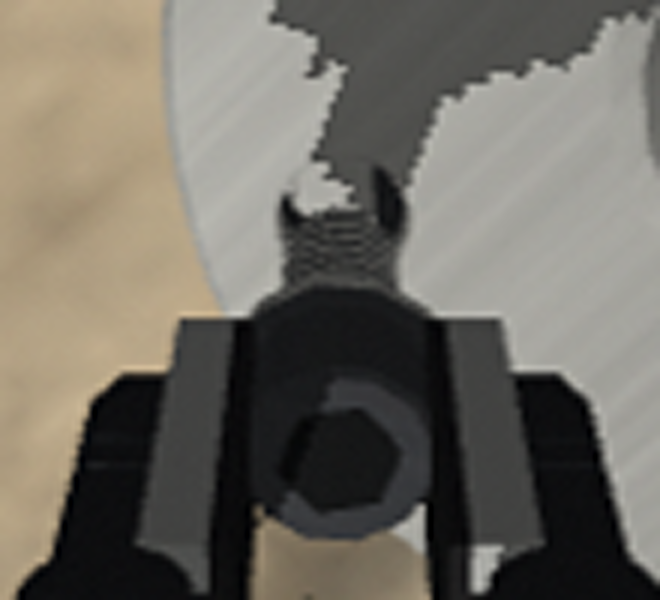

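The crop shows the shank (u≈257) centred over hole_b (u≈257.3, v≈216 against 217 on the axis). I'll lower it gently.

Call:
{"op": "play_rows", "data": {"commands": [[[1, 0.002, 0, 0.02, 0], [1, 0.002, 0, 0.04, 0], [1, 0.002, 0, 0.05, 0], [1, 0.002, 0, 0.06, 0], [1, 0.002, 0, 0.07, 0], [1, 0.002, 0, 0.07, 0]]]}}

```text
clock: 20.98
tcp_pos: [0.4733, -0.1623, 0.0872]
orientation: [1.845, 2.543, -0.0]
contact_force: [-0.4, -0.8, 0.3]
grip_width: 0.0153
gripper_force: 29.3
```

Call:
{"op": "play_rows", "data": {"commands": [[[1, 0, 0, 0.01, 0], [1, 0, 0, 0.02, 0], [1, 0, 0, 0.03, 0], [1, 0, 0, 0.03, 0]]]}}

```text
clock: 21.32
tcp_pos: [0.4733, -0.1623, 0.081]
orientation: [1.845, 2.543, -0.0]
contact_force: [0.6, -1.5, -0.8]
grip_width: 0.0158
gripper_force: 29.3
```

Call:
{"op": "play_rows", "data": {"commands": [[[1, 0, 0, 0.01, 0], [1, 0, 0, 0.02, 0], [1, 0, 0, 0.03, 0], [1, 0, 0, 0.03, 0]]]}}

```text
clock: 21.65
tcp_pos: [0.4733, -0.1622, 0.0749]
orientation: [-1.845, -2.543, 0.0]
contact_force: [1.3, -2.8, -1.6]
grip_width: 0.0156
gripper_force: 29.3
```

Call:
{"op": "play_rows", "data": {"commands": [[[1, -0.003, 0, 0.01, 0], [1, -0.003, 0, 0.02, 0], [1, -0.003, 0, 0.03, 0], [1, -0.003, 0, 0.04, 0], [1, -0.003, 0, 0.05, 0], [1, -0.003, 0, 0.055, 0], [1, -0.003, 0, 0.055, 0]]]}}

```text
clock: 22.23
tcp_pos: [0.4734, -0.1627, 0.064]
orientation: [-1.845, -2.543, 0.0]
contact_force: [-0.1, -0.8, -1.6]
grip_width: 0.0154
gripper_force: 29.3
```

Call:
{"op": "play_rows", "data": {"commands": [[[1, 0, 0, 0.004, 0], [1, 0, 0, 0.008, 0], [1, 0, 0, 0.008, 0], [0.2, 0, 0, 0.008, 0], [0.1, 0, 0, 0.008, 0], [0.1, 0, 0, 0.008, 0], [0.1, 0, 0, -0.05, 0], [0.1, 0, 0, -0.15, 0], [0.1, 0, 0, -0.3, 0], [0.1, 0, 0, -0.45, 0], [0.1, 0, 0, -0.5, 0], [0.1, 0, 0, -0.5, 0]]]}}

```text
clock: 23.23
tcp_pos: [0.4756, -0.163, 0.1678]
orientation: [1.841, 2.538, 0.003]
contact_force: [-1.1, -0.7, 0.2]
grip_width: 0.0387
gripper_force: 0.0
```

```bash
python3 - <<'E'
from h import *
o=get_obs();print(o["clock"],o["tcp_pos"],o["contact_force"])
f=viewer.grab_frame("wrist");s=viewer.grab_frame("side")
a=np.hstack([f["pixels"][60:260,180:380].repeat(2,0).repeat(2,1),cv2.resize(s["pixels"][155:235,190:270],(400,400),interpolation=cv2.INTER_CUBIC)])
save({"pixels":a},"end")
E
```

```text
23.2333 [ 0.47556553 -0.16295082  0.16783373] [-1.12073716 -0.71409246  0.21399028]
```

View pics/end.png

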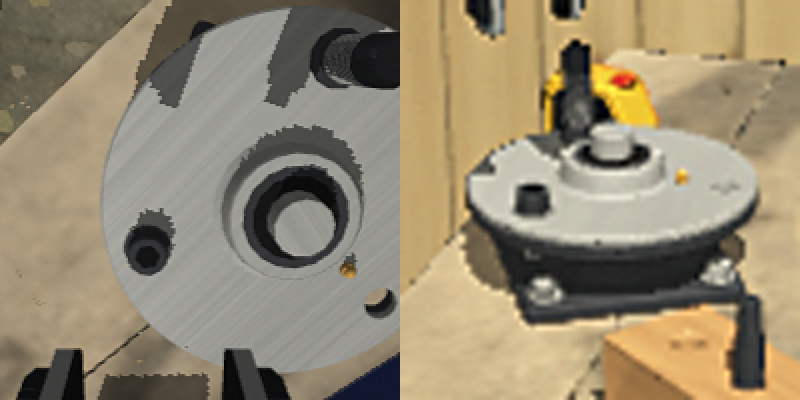

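The final view shows the screw seated at (148,250), the drift standing at (345,58) with its collar on the cover, and the gripper clear.

```bash
python3 -c "
from h import *
print(r.hand_in())"
```

```text
the job is handed in; nothing more can be done
None
```

The job is handed in at about 23 s of the 67 s allowed: the drift stands in hole_a with its shoulder on the cover and the cap screw is seated in hole_b, as seen in the last pictures; the hand-in call returned no verdict.

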